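# Fit the rotor to the sample mill and hold it home

## Task

Take the mill rotor with the orange grip out of its rack by sliding it along its channel and out through the open front, then carry it to the open chamber of the sample mill. Turn it until the ribs of its stem mesh with the cross slots of the drive, push it fully home against the spring so that its disc sits down on the drive, and finish still gripping it and pressing it home, without letting go. Leave the green rotor, the jars and the other loose things where they are.

Things in the scene. Friction and masses are not known exactly. Their poses are not given: they have to be found in the camera images.
- rotor: Mill rotor to fit, orange grip, 98 mm tall, 180 g; origin at the centre of its lower tip, z up. Splined stem from 0 to 34 mm: two crossed ribs along x and y, each 24 mm across and 7 mm wide (lowest 6 mm tapered to 20 by 4 mm). Above it a toothed steel disc, a 16 mm neck, the grip bar. Starts hanging by its disc in either channel of the rack, stem down, at any yaw of a range.
- rotor_shoulder (a point): Centre of the underside of the rotor's disc, 34 mm above the tip. The disc is 52 mm across and 8 mm thick; the round neck above it is 22 mm long, up to the grip bar.
- rotor_grip (a point): Centre of the orange grip bar, 81 mm above the rotor's tip; axes as the rotor's. The bar is 46 mm long along x, 20 mm thick along y (pinch it across y), 34 mm high; the stem's ribs run parallel and square to it.
- spare: A rotor of the same shape and size with a green grip, in the other channel of the rack: leave it there.
- rack: Fixed grey and blue rack, 130 x 200 mm, 63 mm high, origin under its centre, z up. Two channels along x, 100 mm apart, open at the -x end (towards the robot) and above the neck, closed at +x. Blue lips over the discs stop a rotor being lifted; slid towards -x until its axis is beyond x = -62 mm of the rack, it is clear of the lips and lifts freely. Beyond x = -80 mm it falls if not held.
- channel_left (a point): Point at rack x = 0, y = +50 mm on the centre line of one channel, at rail height; axes as the rack's. Discs rest on two rails with tops 45 mm above the table (a rotor's tip is then 11 mm up), rails 36 mm apart, x = -56 to +59 mm; side walls 60 mm apart; lips 58 to 63 mm high, 36 mm apart, x = -35 to +60 mm.
- channel_right (a point): The same point of the other channel, at rack y = -50 mm. Rotors start with their axis at rack x = 0 to +25 mm, on the channel's centre line.
- mill: Fixed white sample mill, housing 230 x 200 mm, 100 mm high, orange panel at its -x side. Origin on the table beneath the drive axis, z up. On top an open round steel chamber, wall 140 mm outer and 128 mm inner diameter, from 100 to 133 mm above the table; the drive stands in its middle.
- drive_mouth (a point): Centre of the drive's top, 140 mm above the table; z up, x and y along its crossed slots (turns with the drive). Four aluminium posts, 38 mm square overall, slots 10 mm wide and 36 mm deep between them, open on top and at the ends. Home: rotor tip 34 mm below this point, disc on the posts, axes together. Any quarter turn fits; play about 1.5 mm and 7 degrees.
- drive (a joint): Turn of the drive about its vertical axis (rad, 0: slots along the mill's x and y, positive anticlockwise from above); starts anywhere from -0.7 to 0.7; stiff (0.35 N m of friction), so it normally stays put.
- seat (a joint): Downward travel of the red spring seat in the slots (m): 0 free (seat 24 mm below the drive's top), 0.010 with the rotor home, stop at 0.011. It pushes up with about 4 N at first and 10 N when the rotor is home, and lifts the rotor about 10 mm if it is let go.
- jar_a: Amber sample jar with a black lid, 60 mm diameter, 75 mm tall, origin under its centre. A bystander.
- jar_b: Amber sample jar with a black lid, 60 mm diameter, 75 mm tall, origin under its centre. A bystander.
- brush: Cleaning brush lying on the table to the left, some 0.16 m long along its x. A bystander.
- dish: White ceramic dish, 90 mm diameter, 30 mm high, origin under its centre. A bystander.
- weight: Brass calibration weight, 40 mm diameter, 55 mm tall, origin under its centre. A bystander.

How it is judged:
On the way, in this order (a step that is already met when the one before it is completed fails the run):
1. the orange rotor is out of the rack, lifted and gripped (height (world z) of rotor above 0.06 m and contact force between the fingers and rotor above 1 N and contact force between rotor and rack below 0.1 N), for 0.1 s.
2. its stem is meshed in the drive, at least 10 mm deep (z of rotor in the frame of drive_mouth below -0.01 m and horizontal distance between rotor and drive_mouth below 0.005 m), for 0.05 s.
At the end, for the whole second after the job is handed in: The orange rotor is still held between the fingers (over 2 N, tool point within 34 mm of the bar's centre) and pressed home: stem meshed in the drive, tip over 31 mm below the drive's top (34 is home), within 4 mm of its axis, upright to 0.1 rad, spring seat down over 6 mm, at rest (z of rotor in the frame of drive_mouth below -0.031 m and horizontal distance between rotor and drive_mouth below 0.004 m and angle between rotor's own z axis and vertical below 0.1 rad and (angle between the x axis of rotor and the x axis of drive_mouth, either way round below 0.25 rad or angle between the x axis of rotor and the y axis of drive_mouth, either way round below 0.25 rad) and value of joint seat above 0.006 m and contact force between the fingers and rotor above 2 N and distance between the grasp point and rotor_grip below 0.034 m and linear speed of rotor below 0.02 m/s); the arm keeps its last pose, push and grip.
It fails at once if the green rotor is moved by more than 20 mm (distance of spare from where it was at the start of the episode above 0.02 m).
It fails at once if a jar, the brush, the dish or the weight is moved by more than 30 mm (distance of any of jar_a, jar_b, brush, dish, weight from where it was at the start of the episode above 0.03 m).
It also fails if it takes over 48 s, if anything falls off the work surface, if the arm or the gripper's body presses on something with over 40 N, if the wrist force passes 120 N, or if a joint passes its speed limit or range.

## Robot

A 7-joint arm with a two-finger parallel gripper is mounted at the origin on the work surface. World frame = base frame: x ahead of the robot, y to its left, z up, the work surface at z = 0. Lengths are in m, angles in rad, forces in N, time in s.
With the tool pointing down it reaches from about 0.35 to 0.9 m from the base axis. Payload 19.9 kg.
Tool frame: the origin (TCP) lies between the finger pads, 19 mm behind the fingertips; this is the grasp point; z points along the fingers, y is the line along which they close (so a half turn about z gives the same grasp; the last joint's range is limited). The gripper opens to 94 mm and grips with 3 to 60 N. Pads are 16 mm wide; open, the fingers measure 119 mm over their backs; the gripper's body (75 mm by 177 mm) begins 78 mm behind the grasp point.
Start: joints at [1.121, 0.417, -0.01, 1.614, 0.005, 1.111, -0.053], TCP at [0.248, -0.573, 0.224] pointing down, gripper open.
Joint ranges: [-2.81, 2.81], [-0.39, 2.02], [-1.27, 1.25], [0.06, 2.57], [-1.19, 4.33], [0.19, 2], [-2.82, 2.82]. Speed limits (rad/s): [1.89, 1.89, 2.39, 2.39, 3.01, 3.01, 3.01].

## Interface

Orientations are given as a unit quaternion [x, y, z, w].
In Python, from plant import bot gives the robot as it stands.
- The arm moves only by the tool carry_out, never from a script. Its arguments are lists of equal length, an entry for each row: "translation": the shift along the tool's x, y, z in mm, a list of three; "spin": the turn about the tool's z in rad; "jaw": the closure, from 0 (fully open) to 1 (shut). In form: {"translation": [[dx, dy, dz], ...], "spin": [spin, ...], "jaw": [jaw, ...]}. A call has 1 to 10 rows; each row shifts and turns the commanded pose from where the row before left it, along the tool's axes as they then stand; what a row does not reach is not made up. A row lasts 1/8 s, in which the tool goes at most 62.5 mm and 10.7 degrees, less where a joint would pass 70% of its speed; a pose out of reach is approached as far as the arm can. A call is refused whole if a number of a shift passes 62.5 or a number of a turn 0.188, either way. A call with a gripper value outside its range is refused whole. The fingers move at their own pace and stop on an object; "newtons" is the grip in N (left out, the last holds). Time passes only in rows, so rows that do not move let the fingers close. It gives the time, the measured TCP pose, the force, the opening and the grip force at its end, in the units of the state.
- bot.read_state(): the state, without advancing time (a new reading comes with each control period).
- bot.snapshot(name): name is "side" or "top" or "wrist"; returns (picture, depth): 384x512x3 uint8, red, green, blue; 384x512 float32, m along the optical axis (not along the pixel's ray), 0 where there is no reading.
- bot.camera_info(name): a dict with "intrinsics" (3x3 intrinsics, pixels), "R" (3x3) and "t" (3): a world point X has camera coordinates R X + t; the wrist camera has in their place "T_tool_cam" (4x4, takes a point from camera to tool coordinates, whose origin is the TCP and whose axes are the flange's). Camera axes: x right, y down, z forward; pixel columns grow to the right and rows downward; lengths in m; the calibration is good to about 2 mm. A picture is of the moment at which its call begins: read the wrist's pose just before it. camera_info takes no time and is no camera call.
- bot.finish_job(): hands the job in; it is judged then, once.
Trained networks look in the newest picture that a camera, given by its name, has taken for a name from the list of things; names that differ only in an ending like _2 or _b are one class to them, and where a whole thing is asked for, a point or a joint stands for the part that bears it (a point fixed in the world has none). Each returns a list of dicts, best first, with "conf" (0 to 1); they miss things now and then, are a little off and sometimes report something else, mostly with a low value. They report only what shows in the picture. A call takes as long as a camera call.
- bot.recognise(camera, query): "xy" ([column, row] in pixels, amid what is visible of it).
The state is a dict: "t": time; "joint_pos": joint angles; "joint_vel": joint speeds; "tau": joint torques, N m; "tool_pos": TCP position; "tcp_rot": TCP orientation; "ft_force": force on the tool from outside, world axes, zero at the start; "moment": the same for the moment, N m; "gripper_width": opening from 0.0 (shut) to 1.0 (fully open); "gripper_force": force on a finger pad.
Only numpy, scipy, OpenCV 4.12 (cv2) and the standard library are available. Lean on these libraries where they do the work, as an engineer would, in place of code of your own. Each camera call takes 0.05 s, during which the arm holds its last target. There are 200 camera calls.

## Working session

There is one attempt and no reset: what is moved stays moved. The work goes in short steps, Python scripts to look and compute and a tool call to move; the robot and the scene stay as the last step left them, time stands still between calls to the robot, and variables do not carry over. Pictures are saved under pics/ and viewed, at most 10 in all, crops included, and the job is handed in when it is done.

Besides the shell and the picture viewer there is one more tool, called after "Call:" as name([rows], argument=value, ...), one row to a line, values as JSON. carry_out: Moves the arm, as the interface text tells. Its arguments: {"type":"object","properties":{"translation":{"type":"array"},"spin":{"type":"array"},"jaw":{"type":"array"},"newtons":{"type":"number"}},"required":["translation","spin","jaw"]}

```bash
ls; mkdir -p pics; cat > h.py <<'E'
import numpy as np, cv2
from plant import bot
from scipy.spatial.transform import Rotation as Ro
def snap(n,name=None):
    s=bot.read_state(); p,d=bot.snapshot(n)
    if name: cv2.imwrite('pics/'+name,p[:,:,::-1])
    c=bot.camera_info(n); K=np.array(c['intrinsics'])
    if 'R' in c: R=np.array(c['R']).T; t=-R@np.array(c['t'])
    else:
        T=np.array(c['T_tool_cam']); Q=Ro.from_quat(s['tcp_rot']).as_matrix()
        R=Q@T[:3,:3]; t=Q@T[:3,3]+np.array(s['tool_pos'])
    v,u=np.mgrid[:384,:512]
    X=np.stack([(u-K[0,2])/K[0,0]*d,(v-K[1,2])/K[1,1]*d,d],-1)@R.T+t
    X[d==0]=np.nan
    return p,d,X,(K,R,t)
E
python3 - <<'E'
from h import *
s=bot.read_state(); print(s)
for n in('side','top'):
    p,d,X,(K,R,t)=snap(n,n+'0.png'); print(n,K.tolist(),R.round(3).tolist(),t)
    np.savez(n+'0.npz',p=p,d=d,X=X)
    for q in('rotor','spare','rack','mill','drive_mouth','jar_a','dish','weight','brush'):
        for r in bot.recognise(n,q)[:2]:
            u,v=np.round(r['xy']).astype(int); print(q,round(r['conf'],2),(u,v),X[v,u].round(3))
E
```

```text
pics
{'t': 0.0, 'joint_pos': array([ 1.12050469,  0.41800026, -0.01032931,  1.6141554 ,  0.00469967,
        1.11072326, -0.05298563]), 'joint_vel': array([ 1.62208248e-04, -6.13012633e-04,  5.57021373e-04, -7.90104396e-05,
        6.70139208e-04, -5.27375767e-04,  2.55423020e-03]), 'tau': array([ 1.06167929e-04, -8.51258683e+01,  6.38742931e-01, -4.26000237e+01,
       -4.88348154e-02,  1.86783815e-02,  8.91200875e-05]), 'tool_pos': array([ 0.24830018, -0.57317186,  0.22361665]), 'tcp_rot': array([ 9.79178888e-01,  2.02998294e-01, -1.68095766e-04, -6.08300066e-04]), 'ft_force': array([-0.12449876, -0.60324425,  0.49886964]), 'moment': array([ 0.05382625,  0.01496767, -0.01170986]), 'gripper_force': 0.0, 'gripper_width': 0.9992775384106612}
side [[474.42659696883237, 0.0, 248.54573234761781], [0.0, 474.42659696883237, 196.5639422896951], [0.0, 0.0, 1.0]] [[0.929, 0.236, -0.285], [0.37, -0.603, 0.707], [-0.005, -0.762, -0.648]] [ 0.97812042 -1.06730416  1.12424298]
rotor 0.51 (np.int64(230), np.int64(279)) [ 0.611 -0.297  0.102]
spare 0.6 (np.int64(237), np.int64(254)) [ 0.587 -0.191 
[... 732 characters left out ...]
0.002], [0.001, -0.224, -0.975]] [0.21667949 0.019477   1.55849853]
rotor 0.57 (np.int64(338), np.int64(189)) [ 0.585 -0.272  0.104]
spare 0.62 (np.int64(311), np.int64(190)) [ 0.579 -0.174  0.113]
rack 0.9 (np.int64(323), np.int64(199)) [ 0.57  -0.233  0.007]
mill 0.84 (np.int64(207), np.int64(178)) [0.622 0.195 0.12 ]
drive_mouth 0.6 (np.int64(207), np.int64(179)) [0.619 0.194 0.12 ]
jar_a 0.66 (np.int64(102), np.int64(240)) [0.408 0.566 0.076]
jar_a 0.6 (np.int64(388), np.int64(190)) [ 0.588 -0.46   0.073]
dish 0.57 (np.int64(135), np.int64(175)) [0.666 0.484 0.008]
weight 0.47 (np.int64(144), np.int64(208)) [0.535 0.439 0.021]
brush 0.89 (np.int64(144), np.int64(208)) [0.535 0.439 0.021]
```

```bash
python3 - <<'E'
import cv2,numpy as np
t=cv2.imread('pics/top0.png')[110:260,170:420]; s=cv2.imread('pics/side0.png')
cv2.imwrite('pics/tc.png',cv2.resize(t,None,fx=3.2,fy=3.2,interpolation=cv2.INTER_CUBIC))
# measurements
z=np.load('top0.npz'); X=z['X']; p=z['p'].astype(int)
hsv=cv2.cvtColor(z['p'],cv2.COLOR_RGB2HSV)
box=lambda c,r:(np.hypot(X[...,0]-c[0],X[...,1]-c[1])<r)
for nm in('top','side'):
    z=np.load(nm+'0.npz'); X=z['X']; hsv=cv2.cvtColor(z['p'],cv2.COLOR_RGB2HSV)
    for n,c,h in(('rotor',(.6,-.28),(5,20)),('spare',(.59,-.18),(40,85))):
        m=box(c,.06)&(X[...,2]>.088)&(X[...,2]<.125)&(hsv[...,0]>=h[0])&(hsv[...,0]<=h[1])&(hsv[...,1]>100)
        P=X[m]; top=P[P[:,2]>.103]
        r=cv2.minAreaRect((top[:,:2]*1000).astype(np.float32)); print(nm,n,m.sum(),len(top),P.mean(0).round(4),top.mean(0).round(4),r,np.percentile(P[:,2],95))
    m=(np.abs(X[...,0]-.62)<.09)&(np.abs(X[...,1]-.19)<.09)&(X[...,2]>.137)&(X[...,2]<.15)
    P=X[m]; print(nm,'drive',len(P),P.mean(0), cv2.minAreaRect((P[:,:2]*1000).astype(np.float32)))
    m=(np.hypot(X[...,0]-.62,X[...,1]-.19)<.1)&(X[...,2]>.128)&(X[...,2]<.136); m&=np.hypot(X[...,0]-.62,X[...,1]-.19)>.045
    P=X[m]; A=np.c_[2*P[:,:2],np.ones(len(P))]; q=np.linalg.lstsq(A,(P[:,:2]**2).sum(1),rcond=None)[0]
    print('ring',q[:2],np.sqrt(q[2]+q[0]**2+q[1]**2))
E
```

```text
top rotor 76 66 [ 0.6005 -0.2775  0.1079] [ 0.6022 -0.2786  0.11  ] ((602.9150390625, -278.7390441894531), (18.869388580322266, 46.713478088378906), 65.9426498413086) 0.1151633555085752
top spare 78 67 [ 0.5836 -0.1792  0.1083] [ 0.5844 -0.1795  0.1102] ((585.3408813476562, -180.17994689941406), (19.073139190673828, 45.18651580810547), 75.4106674194336) 0.11437214263339641
top drive 91 [0.61739749 0.19534369 0.1402697 ] ((618.0252685546875, 195.59780883789062), (131.8825225830078, 130.81997680664062), 11.439386367797852)
ring [0.61767701 0.19633838] 0.066647202412672
side rotor 152 100 [ 0.6054 -0.2867  0.1043] [ 0.6039 -0.2838  0.1088] ((602.352294921875, -281.6914367675781), (21.805862426757812, 48.21426010131836), 58.201263427734375) 0.11247248774575325
side spare 132 84 [ 0.5881 -0.187   0.104 ] [ 0.5858 -0.1848  0.1087] ((585.5269165039062, -184.11026000976562), (19.123750686645508, 45.977317810058594), 82.43242645263672) 0.11212688071363326
side drive 51 [0.61554163 0.19437123 0.1398857 ] ((616.9522705078125, 188.1560516357422), (101.4230728149414, 88.96334075927734), 17.82188606262207)
ring [0.61819143 0.1932579 ] 0.06689094082960281
```

View pics/tc.png

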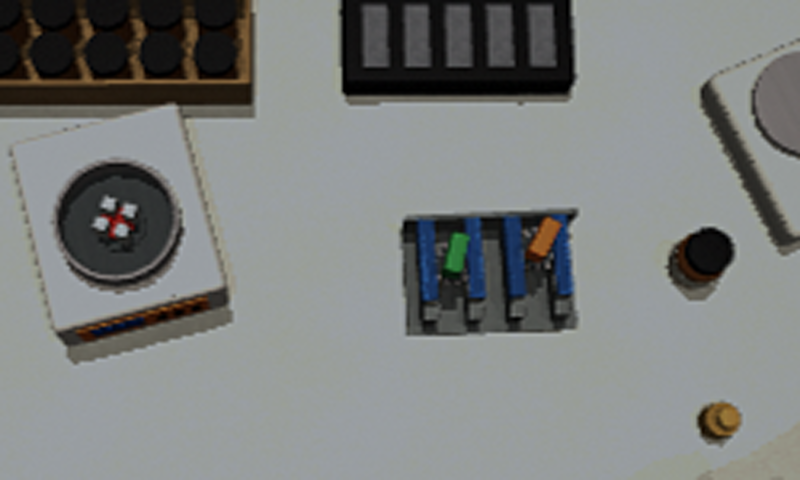

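View pics/side0.png

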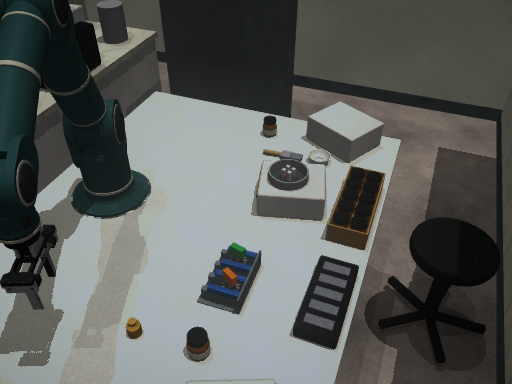

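Orange rotor is in the right-hand channel near (0.603, -0.280) with its bar at about -30° yaw. The drive is near (0.618, 0.195). I'll hover over the rotor and look with the wrist camera.

Call:
carry_out([
  [0,0,-20],
  [0,0,-10],
  [0,0,0],
  [0,0,0],
  [0,0,0],
  [16,-43,0],
  [16,-43,0],
  [16,-43,0],
  [16,-43,0],
  [16,-43,0],
], spin=[0.186,0.186,0.186,0.186,0.186,0,0,0,0,0], jaw=[0,0,0,0,0,0,0,0,0,0])

```text
t: 2.25
tool_pos: [0.426, -0.4258, 0.2544]
tcp_rot: [0.966, -0.258, 0.0, 0.0]
ft_force: [-0.2, -0.3, 0.2]
gripper_width: 0.999
gripper_force: 0.0
```

Call:
carry_out([
  [16,-43,0],
  [16,-43,0],
  [16,-43,0],
  [16,-43,0],
  [16,-43,0],
  [0,0,0],
  [0,0,0],
], spin=[0,0,0,0,0,0,0], jaw=[0,0,0,0,0,0,0])

```text
t: 3.12
tool_pos: [0.6009, -0.2808, 0.2541]
tcp_rot: [0.966, -0.258, -0.0, 0.0]
ft_force: [0.4, -0.7, 0.1]
gripper_width: 1.003
gripper_force: 0.0
```

```bash
cat >> h.py <<'E'
def yaw(): 
    x=Ro.from_quat(bot.read_state()['tcp_rot']).as_matrix()[:,0]; return np.arctan2(x[1],x[0])
def plan(xyz,psi=None):
    "total tool-frame shift (mm) to reach xyz, and spin; shift given in present axes and in the axes after the spin"
    s=bot.read_state(); d=(np.array(xyz)-s['tool_pos'])*1000; y0=yaw(); psi=y0 if psi is None else psi
    f=lambda a:np.array([d[0]*np.cos(a)+d[1]*np.sin(a),d[0]*np.sin(a)-d[1]*np.cos(a),-d[2]]).round(1)
    print('t',round(s['t'],2),'tcp',s['tool_pos'].round(4),'yaw',round(y0,3),'now',f(y0),'spin',round(y0-psi,3),'after',f(psi),'F',s['ft_force'].round(1),'gw',round(s['gripper_width'],3),'gf',s['gripper_force'])
def rect(P): 
    (c,(w,h),a)=cv2.minAreaRect((P[:,:2]*1000).astype(np.float32)); a=a if w>h else a+90
    return np.round(c,1),round(max(w,h),1),round(min(w,h),1),round((a+90)%180-90,1)
E
python3 - <<'E'
from h import *
print(bot.camera_info('wrist')['T_tool_cam'])
p,d,X,_=snap('wrist','w1.png'); np.savez('w1.npz',p=p,X=X)
hsv=cv2.cvtColor(p,cv2.COLOR_RGB2HSV)
for h in((5,20),(40,85)):
    m=(X[...,2]>.1)&(X[...,2]<.118)&(hsv[...,0]>=h[0])&(hsv[...,0]<=h[1])&(hsv[...,1]>100)
    if m.sum()>20: print(h,m.sum(),X[m].mean(0),rect(X[m]))
m=(X[...,2]>.056)&(X[...,2]<.066)&(hsv[...,0]>100)&(hsv[...,0]<125)&(hsv[...,1]>100)
n,l,st,c=cv2.connectedComponentsWithStats(m.astype(np.uint8))
for i in range(1,n):
    if st[i,4]>150: print('lip',st[i,4],rect(X[l==i]),X[l==i][:,2].mean())
plan((.603,-.28,.095),-.52)
E
```

```text
[[ 2.73656754e-05 -9.61406373e-01 -2.75132303e-01  7.99239667e-02]
 [ 9.99999989e-01  6.56717911e-05 -1.30016007e-04 -4.08960630e-04]
 [ 1.43066648e-04 -2.75132297e-01  9.61406365e-01 -1.61377437e-01]
 [ 0.00000000e+00  0.00000000e+00  0.00000000e+00  1.00000000e+00]]
(5, 20) 1024 [ 0.60498597 -0.28058089  0.10947723] (array([ 604. , -279.7]), 45.2, 19.6, -29.5)
(40, 85) 682 [ 0.58363278 -0.1842192   0.10845326] (array([ 586. , -181.2]), 45.5, 18.9, -14.3)
lip 1480 (array([ 594.9, -306.9]), 94.4, 17.9, 2.2) 0.06395238331685764
lip 1296 (array([ 592.7, -253. ]), 94.6, 18.0, 2.3) 0.06388554362923192
lip 1448 (array([ 590.9, -207.2]), 94.0, 18.4, 2.4) 0.0635236360477721
lip 495 (array([ 618.8, -152.3]), 34.7, 18.7, 2.6) 0.0637762976314395
t 3.17 tcp [ 0.6006 -0.2813  0.2542] yaw -0.523 now [  1.5  -2.3 159.2] spin -0.003 after [  1.5  -2.3 159.2] F [ 0.2 -0.7  0.6] gw 0.999 gf 0.0
```

View pics/w1.png

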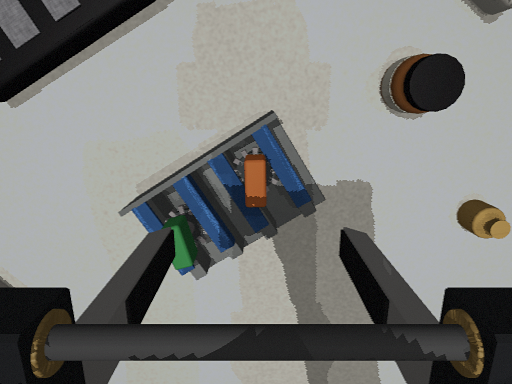

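Call:
carry_out([
  [2,-3,30],
  [0,0,40],
  [0,0,40],
  [0,0,30],
  [0,0,20],
  [0,0,0],
  [0,0,0],
  [0,0,0],
  [0,0,0],
  [0,0,0],
], spin=[-0.008,0,0,0,0,0,0,0,0,0], jaw=[0.3,0.3,0.3,0.3,0.3,0.5,1,1,1,1], newtons=40)

```text
t: 4.42
tool_pos: [0.6046, -0.2789, 0.0947]
tcp_rot: [0.967, -0.254, 0.0, 0.0]
ft_force: [-0.6, 1.3, 3.6]
gripper_width: 0.209
gripper_force: 40.0
```

```bash
python3 - <<'E'
from h import *
s=bot.read_state()['tool_pos']; a=.041
plan((s[0]-.1*np.cos(a),s[1]-.1*np.sin(a),s[2]))
E
```

```text
t 4.42 tcp [ 0.6046 -0.2789  0.0947] yaw -0.513 now [-85.   52.6  -0. ] spin 0.0 after [-85.   52.6  -0. ] F [-0.6  1.3  3.6] gw 0.209 gf 40.010340213775635
```

Call:
carry_out([
  [0,0,-2],
  [-8.5,5.3,0],
  [-17,10.5,0],
  [-17,10.5,0],
  [-17,10.5,0],
  [-17,10.5,0],
  [-8.5,5.3,0],
  [0,0,0],
  [0,0,0],
], spin=[0,0,0,0,0,0,0,0,0], jaw=[1,1,1,1,1,1,1,1,1])

```text
t: 5.55
tool_pos: [0.5053, -0.2826, 0.0963]
tcp_rot: [0.967, -0.254, 0.0, -0.0]
ft_force: [0.0, -0.2, -2.4]
gripper_width: 0.21
gripper_force: 40.0
```

```bash
python3 - <<'E'
from h import *
p,d,X,_=snap('wrist','w2.png')
plan((.505,-.283,.25))
E
```

```text
t 5.6 tcp [ 0.5053 -0.2825  0.0962] yaw -0.513 now [  -0.     0.6 -153.8] spin 0.0 after [  -0.     0.6 -153.8] F [ 0.3  0.4 -1.9] gw 0.209 gf 39.99638915061951
```

View pics/w2.png

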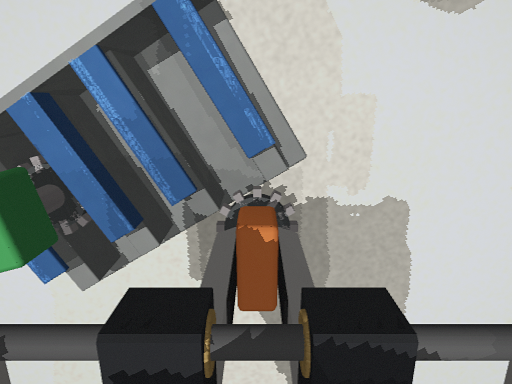

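The rotor is at (257, 255), clear of the lips. Lift it, then carry it beside the drive for a look.

Call:
carry_out([
  [0,0,-20],
  [0,0,-40],
  [0,0,-48],
  [0,0,-48],
  [0,0,-48],
  [0,0,0],
  [0,0,0],
], spin=[0,0,0,0,-0.1,-0.1,0], jaw=[1,1,1,1,1,1,1])

```text
t: 6.48
tool_pos: [0.505, -0.2826, 0.3003]
tcp_rot: [0.988, -0.156, 0.0, -0.0]
ft_force: [-0.7, 0.4, -2.7]
gripper_width: 0.212
gripper_force: 40.0
```

```bash
python3 - <<'E'
from h import *
plan((.552,.217,.30),-.313)
E
```

```text
t 6.47 tcp [ 0.505  -0.2826  0.3003] yaw -0.313 now [-1.092e+02 -4.898e+02  3.000e-01] spin -0.0 after [-1.091e+02 -4.898e+02  3.000e-01] F [-0.7  0.4 -2.7] gw 0.212 gf 39.995850920677185
```

Call:
carry_out([
  [-5,-25,0],
  [-11,-49,0],
  [-12,-51,0],
  [-12,-51,0],
  [-12,-54,0],
  [-12,-54,0],
  [-12,-54,0],
  [-12,-54,0],
  [-11,-54,0],
  [-10,-44,0],
], spin=[0,0,0,0,0,0,0,0,0,0], jaw=[1,1,1,1,1,1,1,1,1,1])

```text
t: 7.72
tool_pos: [0.5516, 0.2194, 0.2993]
tcp_rot: [0.988, -0.157, -0.001, 0.0]
ft_force: [-1.1, -0.2, -2.8]
gripper_width: 0.214
gripper_force: 40.0
```

Call:
carry_out([
  [0,0,0],
  [0,0,0],
  [0,0,0],
], spin=[0,0,0], jaw=[1,1,1])

```text
t: 8.1
tool_pos: [0.5521, 0.2158, 0.3]
tcp_rot: [0.988, -0.157, -0.0, 0.0]
ft_force: [1.0, -0.4, -2.0]
gripper_width: 0.208
gripper_force: 40.0
```

```bash
python3 - <<'E'
from h import *
p,d,X,(K,R,t)=snap('wrist','w3.png'); np.savez('w3.npz',p=p,d=d,X=X,K=K,R=R,t=t)
s=bot.read_state()['tool_pos']
g=np.hypot(X[...,0]-.618,X[...,1]-.195)
m=(X[...,2]>.127)&(X[...,2]<.14)&(g>.055)&(g<.08)
P=X[m]; A=np.c_[2*P[:,:2],np.ones(len(P))]; q=np.linalg.lstsq(A,(P[:,:2]**2).sum(1),rcond=None)[0]
print('ring',m.sum(),q[:2],np.sqrt(q[2]+q[0]**2+q[1]**2))
m=(X[...,2]>.136)&(X[...,2]<.147)&(g<.04)
n,l,st,c=cv2.connectedComponentsWithStats(m.astype(np.uint8)); print(rect(X[m]),X[m][:,2].mean())
for i in range(1,n):
    if st[i,4]>15: print(st[i],c[i].round(1),X[l==i].mean(0).round(4),rect(X[l==i]))
# held bar
hsv=cv2.cvtColor(p,cv2.COLOR_RGB2HSV)
m=(hsv[...,0]<=20)&(hsv[...,0]>=5)&(hsv[...,1]>100)&(X[...,2]>s[2]+.012)&(X[...,2]<s[2]+.022)&(np.hypot(X[...,0]-s[0],X[...,1]-s[1])<.05)
print('bar',m.sum(),X[m].mean(0),rect(X[m]),np.degrees(yaw()))
plan((.618,.195,.25))
E
```

```text
ring 3391 [0.61882709 0.19735521] 0.06610312460746821
(array([618.7, 197.3]), 38.1, 37.4, 71.9) 0.14082959023568406
[233  87  16  16 253] [240.6  94.5] [0.634  0.2049 0.1408] (array([634. , 205.1]), 13.7, 13.1, 71.8)
[260  87  16  17 247] [267.3  94.6] [0.6264 0.1821 0.1409] (array([626., 182.]), 13.9, 13.6, -18.0)
[234 114  15  16 236] [241.  121.4] [0.6113 0.2123 0.1409] (array([611.2, 212.4]), 13.8, 13.1, -18.5)
[259 114  16  16 236] [266.6 121.8] [0.6037 0.19   0.1408] (array([603.8, 189.9]), 13.9, 13.5, 72.0)
bar 3501 [0.55386798 0.21577419 0.31508654] (array([552.2, 216.3]), 46.1, 20.1, -19.1) -18.072578259048342
t 8.15 tcp [0.5521 0.2159 0.3002] yaw -0.315 now [69.1 -0.6 50.2] spin 0.0 after [69.1 -0.6 50.2] F [-0.5 -0.8 -2.4] gw 0.211 gf 39.99638915061951
```

View pics/w3.png

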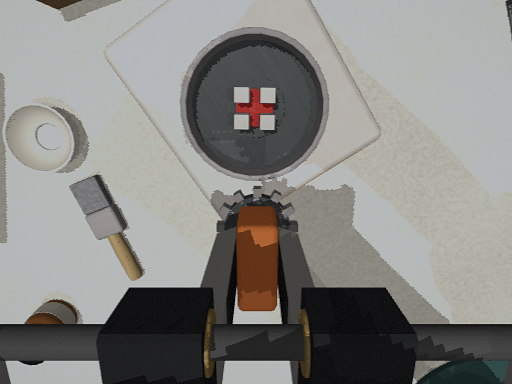

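Drive posts are centred at about (254, 108), giving (0.619, 0.197) with slots at -18°, already aligned with the bar. Hover just above the drive and check against the fixed cameras.

Call:
carry_out([
  [15,-1,0],
  [20,-1,0],
  [20,-0.8,0],
  [14.5,0,15],
  [0,0,20],
  [0,0,20],
  [0,0,0],
  [0,0,0],
  [0,0,0],
], spin=[0,0,0,0,0,0,0,0,0], jaw=[1,1,1,1,1,1,1,1,1])

```text
t: 9.28
tool_pos: [0.6193, 0.1983, 0.246]
tcp_rot: [0.988, -0.156, 0.001, -0.0]
ft_force: [0.0, 0.4, -2.6]
gripper_width: 0.21
gripper_force: 40.0
```

```bash
python3 - <<'E'
from h import *
s=bot.read_state()['tool_pos']; print(s)
ims=[]
for n in('top','side'):
    z=np.load(n+'0.npz'); X=z['X']; p=z['p']; g=np.hypot(X[...,0]-.618,X[...,1]-.195)
    m=(X[...,2]>.136)&(X[...,2]<.147)&(g<.03); print(n,'posts',m.sum(),X[m].mean(0).round(4),rect(X[m]))
    p2,d,X,_=snap(n,n+'2.png')
    hsv=cv2.cvtColor(p2,cv2.COLOR_RGB2HSV)
    m=(hsv[...,0]<=20)&(hsv[...,0]>=5)&(hsv[...,1]>100)&(np.hypot(X[...,0]-s[0],X[...,1]-s[1])<.05)&(X[...,2]>.2)
    P=X[m]; T=P[P[:,2]>np.percentile(P[:,2],95)-.004] if len(P) else P
    print(m.sum(), P.mean(0) if len(P) else '', rect(P) if len(P) else '', rect(T) if len(P) else '')
    u,v=(207,178) if n=='top' else (288,170)
    ims.append(cv2.resize(p2[v-55:v+55,u-70:u+70,::-1],(400,314)))
cv2.imwrite('pics/c2.png',np.hstack(ims))
E
```

```text
[0.61928338 0.19833185 0.24603488]
top posts 65 [0.6185 0.1964 0.1408] (array([617.9, 196.1]), 38.8, 37.9, -20.3)
0   
side posts 54 [0.6172 0.1934 0.1396] (array([618.1, 191.7]), 45.1, 40.4, 75.9)
98 [0.62707376 0.18526724 0.2673849 ] (array([618.4, 181.8]), 50.5, 49.7, -14.0) (array([610.7, 166.4]), 35.0, 18.6, -18.7)
```

View pics/c2.png

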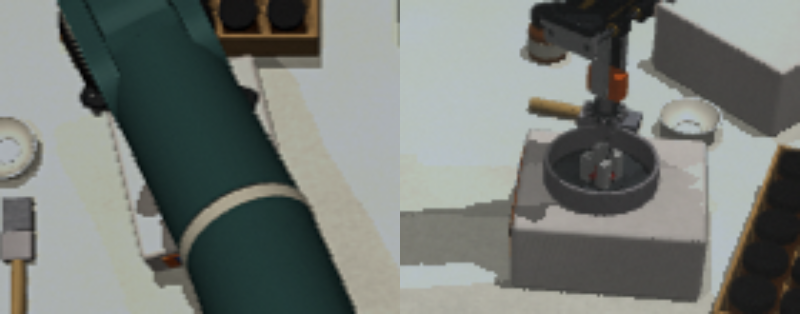

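Call:
carry_out([
  [0,1.3,9],
  [0,0,8],
  [0,0,3],
  [0,0,3],
  [0,0,3],
  [0,0,0],
], spin=[0,0,0,0,0,0], jaw=[1,1,1,1,1,1])

```text
t: 10.12
tool_pos: [0.6184, 0.197, 0.2191]
tcp_rot: [0.988, -0.156, -0.0, 0.0]
ft_force: [0.7, 0.6, -2.2]
gripper_width: 0.209
gripper_force: 40.0
```

Call:
carry_out([
  [0,0,3],
  [0,0,3],
  [0,0,3],
  [0,0,3],
  [0,0,0],
  [0,0,0],
], spin=[0,0,0,0,0,0], jaw=[1,1,1,1,1,1])

```text
t: 10.88
tool_pos: [0.6185, 0.1971, 0.2073]
tcp_rot: [0.988, -0.156, 0.0, -0.0]
ft_force: [-0.2, 0.1, -2.2]
gripper_width: 0.208
gripper_force: 40.0
```

Call:
carry_out([
  [0,0,4],
  [0,0,4],
  [0,0,4],
  [0,0,3],
  [0,0,0],
  [0,0,0],
], spin=[0,0,0,0,0,0], jaw=[1,1,1,1,1,1], newtons=50)

```text
t: 11.62
tool_pos: [0.6186, 0.197, 0.1925]
tcp_rot: [0.988, -0.156, 0.0, -0.0]
ft_force: [-1.8, -0.5, 4.8]
gripper_width: 0.209
gripper_force: 50.0
```

Call:
carry_out([
  [0,0,2],
  [0,0,1.5],
  [0,0,0],
  [0,0,0],
], spin=[0,0,0,0], jaw=[1,1,1,1])

```text
t: 12.12
tool_pos: [0.6187, 0.197, 0.1896]
tcp_rot: [0.988, -0.156, 0.0, -0.0]
ft_force: [-3.8, -2.5, 12.4]
gripper_width: 0.209
gripper_force: 50.0
```

Call:
carry_out([
  [0,0,0.5],
  [0,0,0.5],
  [0,0,0],
  [0,0,0],
], spin=[0,0,0,0], jaw=[1,1,1,1])

```text
t: 12.62
tool_pos: [0.6187, 0.1971, 0.1896]
tcp_rot: [0.988, -0.156, 0.001, -0.0]
ft_force: [-8.9, -3.5, 23.5]
gripper_width: 0.21
gripper_force: 50.0
```

```bash
python3 - <<'E'
from h import *
p,d,X,_=snap('wrist','w4.png'); s=bot.read_state()['tool_pos']
hsv=cv2.cvtColor(p,cv2.COLOR_RGB2HSV)
m=(hsv[...,0]<=20)&(hsv[...,0]>=5)&(hsv[...,1]>100)&(X[...,2]>s[2]+.008)&(X[...,2]<s[2]+.022)&(np.hypot(X[...,0]-s[0],X[...,1]-s[1])<.05)
print('bar',m.sum(),X[m].mean(0),np.median(X[m][:,2])-s[2],rect(X[m])); plan(s)
E
```

```text
bar 3650 [0.62107469 0.19688488 0.20444172] 0.015104853000282331 (array([619. , 197.4]), 45.6, 20.3, -18.4)
t 12.68 tcp [0.6187 0.1971 0.1896] yaw -0.313 now [ 0. -0. -0.] spin 0.0 after [ 0. -0. -0.] F [-9.4 -4.3 23.8] gw 0.21 gf 50.013134479522705
```

View pics/w4.png

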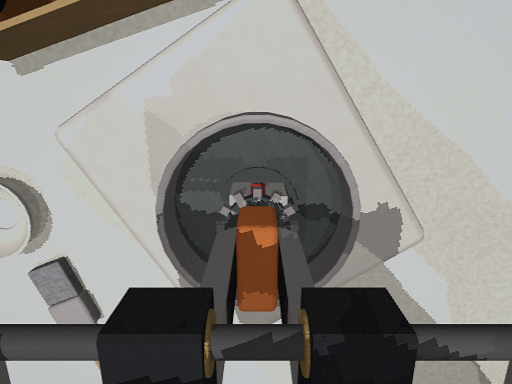

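The picture shows the bar upright at (258, 258) and the disc down on the posts. Force rises while the height stays at the predicted home value (0.1896), so the rotor is home. Handing in.

```bash
python3 -c "
from plant import bot
print(bot.finish_job())"
```

```text
the job is handed in; nothing more can be done
None
```

The orange rotor is out of the rack and meshed in the mill drive. I handed the job in at about 12.7 s with it pressed fully home and still gripped at 50 N; no verdict came back.

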